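Hang a loaded roll hanger on the spring-balanced arm

TASK

Slip the low brown offcut roll over the spindle of the steel roll hanger so that it lies flat on the hanger's foot disc and let go of it; then take the hanger by its knob and hang it, with the roll, in the open fork of the spring-balanced arm, with its neck in the slot and its knob resting on the fork. Lower it slowly as the arm sinks, keep hold until the arm carries the weight and has stopped sinking, and only then let go, so that the arm never snaps down. Leave the taller roll, the wooden block and the small tin where they are.

Things in the scene. Friction and masses are not known exactly. Their poses are not given: they have to be found in the camera images.
- roll: the low brown offcut roll, a ring lying flat: 62 mm across, 32 mm high, round bore 24 mm through it; 0.12 kg. Origin: centre of its underside, z up its axis. (The other loose brown roll is taller, 48 mm.)
- hanger: the roll hanger, a plain steel turned part standing upright, 0.25 kg (varies by a tenth). Foot disc 60 mm across, 8 mm thick; spindle 18 mm across up to z = 30 mm, coned down to a neck at z = 40 mm; neck 7 mm across up to z = 68 mm; dark knob 18 mm across, straight-sided from z = 68 to 81 mm, domed to its top at 90 mm. Origin: centre of its underside, z up its axis.
- hanger_deck (a point): point on the hanger's axis at the top of its foot disc, 8 mm above its underside: where the centre of the roll's underside must lie
- hanger_neck (a point): point on the hanger's axis at the underside of its knob, 68 mm above the hanger's underside: the knob hangs by this face
- stand: the fixed stand of the sprung arm: base plate 95 x 100 mm, two grey cheeks 178 mm high. Origin: centre of the base on the bench; the arm's hinge is 160 mm above it, the slot's middle 180 mm from the hinge. The arm points along the stand's -x, roughly to the robot's left
- balancer_seat (a point): middle of the fork slot near the arm's end, on the fork's top face. Axes are the arm's: -x along the arm to the fork's open end, z up. Fork 6 mm thick, tines 8 mm wide, slot 11 mm wide, closed 10 mm behind this point, straight to 14 mm ahead of it, then flaring to the tips 29 mm ahead. A 3 mm bump on each tine 16 mm ahead. The unloaded arm tilts up 0.14 rad toward its tip.
- balancer_arm (a joint): how far the arm has sunk, rad: 0 unloaded against its upper stop, growing as the tip sinks, stop at 0.6. Spring 1.8 N m/rad, lightly damped; hanger and roll bring it to between 0.25 and 0.31 (fork 45 to 56 mm lower). Faster than 0.8 rad/s (0.14 m/s at the fork) counts as snapping down
- tall_roll: bystander: taller brown offcut roll, 60 mm across, 48 mm high; origin: centre of its underside
- wood_block: bystander: wooden block 35 x 100 x 40 mm; origin: centre of its underside
- small_tin: bystander: small round pale tin 73 mm across, 31 mm high, on the robot's side of the arm; origin: centre of its underside
Not all that is in view belongs to the job. What is shaped like the hanger but pink or red is not meant.

How it is judged (in metres and radians):
On the way, in this order (a step that is already met when the one before it is completed fails the run):
1. the roll lies on the standing hanger's foot disc, round the spindle, let go (distance between roll and hanger_deck below 0.008 m and angle between roll's own z axis and vertical below 0.12 rad and height (world z) of hanger below 0.008 m and contact force between the fingers and roll below 0.1 N), for 0.2 s.
2. the hanger's neck is in the fork, the arm has sunk under the load and is still, while the fingers still hold the hanger (distance between hanger_neck and balancer_seat below 0.015 m and value of joint balancer_arm above 0.21 rad and velocity of joint balancer_arm between -0.06 and 0.06 rad/s and contact force between the fingers and hanger above 0.5 N), for 0.2 s.
At the end, for the whole second after the job is handed in: The hanger hangs free in the fork, the underside of its knob within 15 mm of the middle of the slot and leaning less than 0.3 rad, the roll still on its foot disc (within 10 mm), and the arm rests sunk by more than 0.21 rad and still (below 0.06 rad/s; hanger below 0.03 m/s) (distance between hanger_neck and balancer_seat below 0.015 m and value of joint balancer_arm above 0.21 rad and velocity of joint balancer_arm between -0.06 and 0.06 rad/s and angle between hanger's own z axis and vertical below 0.3 rad and distance between roll and hanger_deck below 0.01 m and linear speed of hanger below 0.03 m/s and contact force between hanger and balancer_arm above 1.5 N); the robot touches nothing.
It fails at once if the arm snaps down (faster than 0.8 rad/s) (velocity of joint balancer_arm above 0.8 rad/s).
It fails at once if the taller roll is moved by more than 30 mm (distance of tall_roll from where it was at the start of the episode above 0.03 m).
It fails at once if the wooden block is moved by more than 30 mm (distance of wood_block from where it was at the start of the episode above 0.03 m).
It fails at once if the small tin is moved by more than 30 mm (distance of small_tin from where it was at the start of the episode above 0.03 m).
It also fails if it takes over 69 s, if anything falls off the work surface, if the arm or the gripper's body presses on something with over 40 N, if the wrist force passes 120 N, or if a joint passes its speed limit or range.

ROBOT

A 7-joint arm with a two-finger parallel gripper is mounted at the origin on a cart in front of the work surface, level with it; the furniture and walls round the work are solid. World frame = base frame: x ahead of the robot, y to its left, z up, the work surface at z = 0. Lengths are in mm, angles in degrees, forces in N, time in s.
With the tool pointing down it reaches from about 425 to 1025 mm from the base axis. Payload 9.4 kg.
Tool frame: the origin (TCP) lies between the finger pads; the fingertips stand 14 mm ahead of it and the grasp point (between the pads) lies 5 mm behind it; z points along the fingers, y is the line along which they close (so a half turn about z gives the same grasp; the last joint's range is limited). The gripper opens to 93 mm and grips with 3 to 60 N. Pads are 15 mm wide; open, the fingers measure 128 mm over their backs; the gripper's body (75 mm by 188 mm) begins 65 mm behind the grasp point.
Start: joints at [-81.171, 34.337, -0.143, 91.639, 0.103, 54.024, -4.572], TCP at [165.853, 705.774, 232.618] pointing down, gripper open.
Joint ranges: [-147.43, 147.43], [-19.82, 112.94], [-74.19, 73.91], [6.32, 146.72], [-59.91, 239.91], [6.04, 106.73], [-150.56, 150.56]. Speed limits (degrees/s): [127.2, 127.2, 172.46, 172.46, 180, 180, 180].

INTERFACE

Orientations are given as [roll, pitch, yaw] about the fixed x, y, z axes, in that order (R = Rz(yaw) Ry(pitch) Rx(roll)).
In Python, from workcell import arm, optics, sign_off gives the robot as it stands. The module is installed in compiled form; this text tells all that it offers.
- The arm moves only by the shell command python3 -m handwheel 'ROWS'. ROWS is a JSON object whose one key "deltas" holds a list of rows, each a list of 5 numbers: the opening, from 0 (shut) to 1 (fully open), then the shift along the tool's x, y, z in units of 50 mm (1.0 is 50 mm), then the turn about the tool's z in units of 6 degrees (1.0 is 6 degrees). In form: {"deltas": [[hand, tx, ty, tz, spin], ...]}. A call has 1 to 8 rows; each row shifts and turns the commanded pose from where the row before left it, along the tool's axes as they then stand; what a row does not reach is not made up. A row lasts 1/10 s, in which the tool goes at most 50 mm and 8.59 degrees, less where a joint would pass 70% of its speed; a pose out of reach is approached as far as the arm can. A call is refused whole if a number of a shift passes 1 or a number of a turn 1, either way. A call with a gripper value outside its range is refused whole. The fingers move at their own pace and stop on an object; the grip force is fixed at half the most. Time passes only in rows, so rows that do not move let the fingers close. It gives the time, the measured TCP pose, the force, the opening and the grip force at its end, in the units of the state.
- arm.get_obs(): the state, without advancing time (a new reading comes with each control period).
- optics.read_camera(name): name is "scene" or "side" or "wrist"; returns a dict with "frame" (420x560x3 uint8, red, green, blue), "camera_matrix" (3x3 intrinsics, pixels), "D" ([k1, k2, p1, p2, k3] as OpenCV has them; the pictures are not rectified), "origin" and "attitude" of the camera in the world; the wrist camera has in their place "mount" (4x4, takes a point from camera to tool coordinates, whose origin is the TCP and whose axes are the flange's). Camera axes: x right, y up, looking along -z (the intrinsics and any distortion apply to the point x, -y, -z); pixel columns grow to the right and rows downward; lengths in mm; the calibration is good to about 2 mm. A picture is of the moment at which its call begins: read the wrist's pose just before it. There is no depth.
- sign_off(): hands the job in; it is judged then, once.
The state is a dict: "clock": time; "joint_pos": joint angles; "joint_vel": joint speeds; "effort": joint torques, N m; "tool_pos": TCP position; "eef_rot": TCP orientation; "wrist_force": force on the tool from outside, world axes, zero at the start; "moment": the same for the moment, N m; "grip_width": finger opening in mm; "gripper_force": force on a finger pad.
Only numpy, scipy, OpenCV 4.12 (cv2) and the standard library are available. Lean on these libraries where they do the work, as an engineer would, in place of code of your own. Each camera call takes 0.05 s, during which the arm holds its last target. There are 200 camera calls.

## Working session

There is one attempt and no reset: what is moved stays moved. The work goes in short steps, Python scripts to look and compute and a shell command to move; the robot and the scene stay as the last step left them, time stands still between calls to the robot, and variables do not carry over. Pictures are saved under pics/ and viewed, at most 10 in all, crops included, and the job is handed in when it is done.

```bash
mkdir -p pics
cat > h.py <<'E'
import numpy as np, cv2
from workcell import arm, optics, sign_off
from scipy.spatial.transform import Rotation as R
def toolT():
    o=arm.get_obs(); T=np.eye(4); T[:3,:3]=R.from_euler('xyz',o['eef_rot'],degrees=True).as_matrix(); T[:3,3]=o['tool_pos']; return T
def cam(n):
    T=toolT(); c=optics.read_camera(n)
    if n=='wrist': c['T']=T@np.array(c['mount'])
    else:
        T=np.eye(4); a=np.array(c['attitude'],float)
        T[:3,:3]=a if a.shape==(3,3) else R.from_euler('xyz',a,degrees=True).as_matrix(); T[:3,3]=c['origin']; c['T']=T
    c['K']=np.array(c['camera_matrix'],float); c['D']=np.array(c['D'],float); return c
def ray(c,px):
    p=cv2.undistortPoints(np.array(px,float).reshape(-1,1,2),c['K'],c['D']).reshape(-1,2)
    d=np.c_[p[:,0],-p[:,1],-np.ones(len(p))]@c['T'][:3,:3].T
    return c['T'][:3,3],d
def plane(c,px,z):
    o,d=ray(c,px); return o+d*((z-o[2])/d[:,2])[:,None]
def tri(c1,p1,c2,p2):
    o1,d1=ray(c1,[p1]);o2,d2=ray(c2,[p2]);d1,d2=d1[0],d2[0]
    s=np.linalg.lstsq(np.c_[d1,-d2],o2-o1,rcond=None)[0]; a=o1+s[0]*d1;b=o2+s[1]*d2
    return (a+b)/2,np.linalg.norm(a-b)
def proj(c,P):
    P=np.atleast_2d(P); q=(P-c['T'][:3,3])@c['T'][:3,:3]; q=q*[1,-1,-1]
    return cv2.projectPoints(q,np.zeros(3),np.zeros(3),c['K'],c['D'])[0].reshape(-1,2)
def save(c,f): cv2.imwrite('pics/'+f,c['frame'][:,:,::-1])
E
python3 - <<'E'
from h import *
print(arm.get_obs())
ims=[]
for n in['scene','side','wrist']:
    c=cam(n); save(c,n+'0.png'); print(n,c['T'].round(3).tolist(),c['K'].tolist(),c['D'])
E
```

```text
{'clock': 0.0, 'joint_pos': array([-81.17069288,  34.38427214,  -0.14615157,  91.67907786,
         0.10375463,  54.02156556,  -4.57052765]), 'joint_vel': array([-0.02388014, -0.11825488, -0.06935094,  0.00640739,  0.02149969,
        0.01036564,  0.00515795]), 'effort': array([ 1.43603316e-03, -7.65059066e+01,  1.49691548e+00, -2.52337450e+01,
       -5.25358657e-02,  1.71536347e-02,  1.73455301e-04]), 'tool_pos': array([165.76023808, 705.34605246, 231.77446081]), 'eef_rot': array([-1.79915591e+02,  8.08623287e-03,  1.66781863e+02]), 'wrist_force': array([ 1.21098643, -0.36760087,  0.66378418]), 'moment': array([-0.01955495, -0.00963761,  0.00050318]), 'gripper_force': 0.0, 'grip_width': 92.99990751054446}
scene [[0.906, 0.221, -0.361, -4.701], [-0.423, 0.497, -0.758, -1129.374], [0.012, 0.839, 0.544, 974.612], [0.0, 0.0, 0.0, 1.0]] [[543.080892134786, 0.0, 271.32750423312154], [0.0, 543.080892134786, 221.99482165521], [0.0, 0.0, 1.0]] [-0.1105168  0.         0.         0.         0.       ]
side [[-0.561, -0.706, 0.433, 1038.278], [0.828, -0.467, 0.311, 412.645], [-0.017, 0.533, 0.846, 1104.346], [0.0, 0.0, 0.0, 1.0]] [[474.42139960593187, 0.0, 289.21163287670583], [0.0, 474.42139960593187, 213.32831919298263], [0.0, 0.0, 1.0]] [-0.15171354  0.          0.          0.          0.        ]
wrist [[0.229, -0.941, -0.25, 96.735], [0.973, 0.221, 0.059, 721.33], [-0.001, -0.257, 0.966, 383.377], [0.0, 0.0, 0.0, 1.0]] [[301.8190875836519, 0.0, 279.2671044245513], [0.0, 301.8190875836519, 210.4240169364113], [0.0, 0.0, 1.0]] [0.01176277 0.         0.         0.         0.        ]
```

View pics/scene0.png

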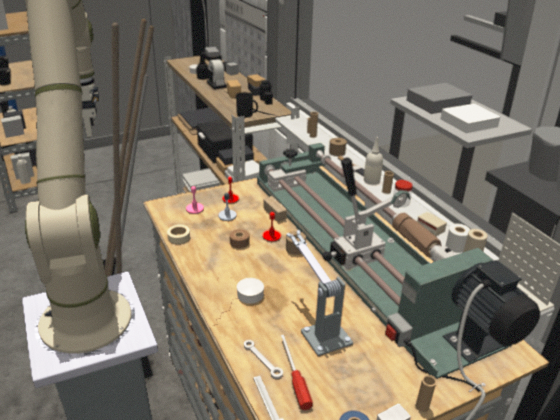

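View pics/side0.png

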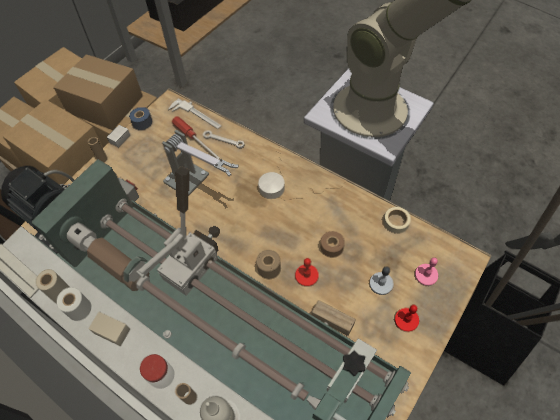

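The steel hanger (grey, dark knob) is at scene (228,210) and side (381,280). The lookalikes are pink (194,200) and red (231,190), (272,230). There are two brown rolls: A at scene (239,239) / side (332,243), and B at scene (292,243) / side (268,264). The tin is at (250,291), the fork near (297,238), and the wooden block at (275,208). I'll check the heights of both rolls.

Run:
```python
from h import *
s=cam('scene');d=cam('side');print('clk',arm.get_obs()['clock'])
for n,a,b in [('rollA',(239,236),(332,241)),('rollB',(292,240),(268,260)),('hknob',(227,200),(386,271)),('tin',(250,285),(271,182)),('pink',(194,190),(434,264))]:
    print(n,*[np.round(v,1) for v in tri(s,a,d,b)])
print('base',proj(s,[[0,0,0]]),proj(s,[toolT()[:3,3]]),proj(d,[toolT()[:3,3]]))
def crop(c,x,y,w,h,k): return cv2.resize(c['frame'][y:y+h,x:x+w,::-1],None,fx=k,fy=k,interpolation=cv2.INTER_CUBIC)
a=crop(s,180,175,140,100,5); b=crop(d,235,225,210,60,3.334)
a=cv2.resize(a,(560,400)); b=cv2.resize(b,(560,160)); 
cv2.imwrite('pics/crop1.png',np.vstack([a,b]))
```

```text
clk 0.25
rollA [497.7 157.   29.4] 0.9
rollB [633.6  56.2  38.8] 7.5
hknob [518.3 316.8  67.9] 6.6
tin [433.8 -80.2  35.1] 0.4
pink [438.5 408.7  75.1] 0.8
base [[ 84.8523525  320.34073362]] [[ 89.8742665  127.99563453]] [[607.13472985 207.25995945]]
```

View pics/crop1.png

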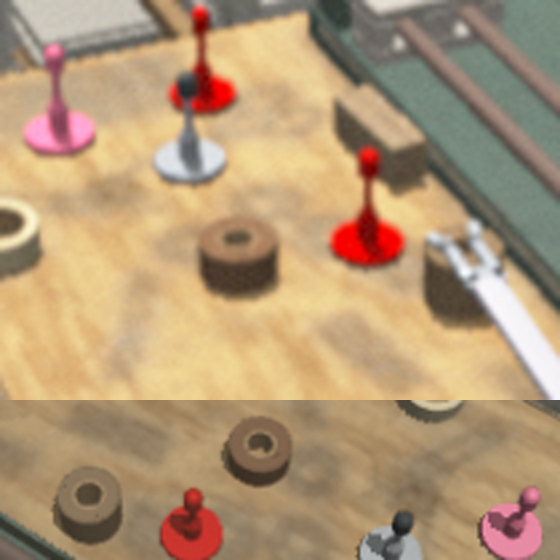

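View pics/wrist0.png

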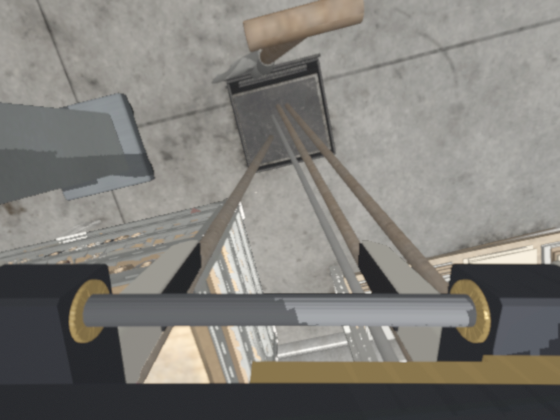

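Roll A is the low one: its top is at z≈29 mm and it is richer brown. B, behind the fork, is the taller one. The grey hanger is at crop (190,130). The wrist view shows leaning poles under and near the gripper, running from (280,110) to (200,260) and (430,280), so I'll locate them before moving, along with refined poses.

Run:
```python
from h import *
s=cam('scene');d=cam('side');w=cam('wrist')
for p in [(205,250),(240,180),(330,240),(375,330),(440,285),(330,160)]:
    o,dd=ray(w,[p]); 
    for z in (300,200,100,0,-200,-400,-600,-800):
        P=o+dd*((z-o[2])/dd[:,2])[:,None]; print(p,z,P[0].round(),proj(s,P).round()[0],proj(d,P).round()[0])
# segment: hanger disc & rolls
hs={k:cv2.cvtColor(c['frame'],cv2.COLOR_RGB2HSV) for k,c in (('s',s),('d',d))}
for k,c,(x,y,ww,h) in (('s',s,(205,185,45,38)),('d',d,(362,258,40,40))):
    H=hs[k][y:y+h,x:x+ww]
    for nm,m in (('disc',(H[...,1]<60)&(H[...,2]>110)),('dark',(H[...,2]<70))):
        n,l,st,ce=cv2.connectedComponentsWithStats(m.astype(np.uint8))
        print(k,nm,[(st[i].tolist(),(ce[i]+[x,y]).round(1)) for i in range(1,n) if st[i][4]>8])
for k,c,(x,y,ww,h) in (('s',s,(222,225,36,30)),('d',d,(314,226,36,34))):
    H=hs[k][y:y+h,x:x+ww]; print(k); print('\n'.join(' '.join('%3d'%v for v in r[::2]) for r in H[::2,:,2]))
```

```text
(205, 250) 300 [125. 692. 300.] [ 75. 113.] [620. 176.]
(205, 250) 200 [159. 657. 200.] [ 92. 142.] [583. 203.]
(205, 250) 100 [193. 622. 100.] [108. 170.] [549. 228.]
(205, 250) 0 [227. 587.   0.] [123. 198.] [518. 249.]
(205, 250) -200 [ 295.  517. -200.] [153. 249.] [464. 286.]
(205, 250) -400 [ 363.  447. -400.] [180. 297.] [419. 315.]
(205, 250) -600 [ 431.  377. -600.] [206. 341.] [382. 339.]
(205, 250) -800 [ 499.  307. -800.] [230. 382.] [351. 358.]
(240, 180) 300 [107. 708. 300.] [ 69. 112.] [627. 174.]
(240, 180) 200 [120. 691. 200.] [ 79. 140.] [599. 199.]
(240, 180) 100 [133. 675. 100.] [ 88. 167.] [574. 220.]
(240, 180) 0 [145. 659.   0.] [ 97. 193.] [551. 240.]
(240, 180) -200 [ 171.  626. -200.] [113. 242.] [511. 272.]
(240, 180) -400 [ 196.  593. -400.] [129. 286.] [477. 298.]
(240, 180) -600 [ 221.  560. -600.] [143. 327.] [450. 319.]
(240, 180) -800 [ 247.  527. -800.] [157. 364.] [427. 336.]
(330, 240) 300 [131. 729. 300.] [ 75. 109.] [633. 185.]
(330, 240) 200 [171. 738. 200.] [ 91. 133.] [612. 222.]
(330, 240) 100 [212. 747. 100.] [106. 155.] [591. 256.]
(330, 24
[... 3541 characters left out ...]
 130 141  97  82  79  71  84 154 129 126 143 168 167
182 180 158  99 129 129 141 112  84  97  71  79 152 129 127 138 155 155
183 177 103  85 126 128 129 149 164 167 111 143 132 127 127 136 144 144
182 179 105  74  95 129 129 129 140 157 141 129 118 129 120 129 145 143
183 180 158  78  64 113 127 129 129 128 129 129 129 122  79 143 147 142
174 172 156  91  59  60  90 119 126 128 125 122 113  78  80 148 151 156
172 168 165 155  76  61  60  60  67  75  78  66  68  66 113 142 150 165
176 172 170 172 155  95  61  62  63  64  66  67  68 112 151 140 144 148
175 175 173 174 172 171 137  93  66  67  79  98 152 166 155 146 145 141
177 180 182 179 178 171 173 175 172 175 179 177 172 168 163 152 149 146
```

```bash
python3 -m handwheel '{"deltas":[[1,0,-0.4,-0.2,0],[1,0,-0.7,-0.2,0],[1,0,-0.7,-0.2,0],[1,0,-0.7,-0.2,0],[1,0,-0.7,0,0],[1,0,-0.7,0,0],[1,0,-0.7,0,0],[1,0,-0.4,0,0]]}'
python3 - <<'E'
from h import *
w=cam('wrist'); save(w,'wrist1.png'); o=arm.get_obs(); print(o['tool_pos'],o['eef_rot'],o['joint_pos'].round(1))
E
```

```text
clock: 1.2
tool_pos: [108.3, 459.7, 272.8]
eef_rot: [-180.0, 0.0, 166.8]
wrist_force: [-0.1, -0.1, 0.6]
grip_width: 93.5
gripper_force: 0.0
[107.8777621  457.44778588 272.7839622 ] [-1.79868203e+02  1.77379766e-02  1.66771765e+02] [-82.6  13.9  -1.3 121.2   0.5  45.   -7.4]
```

View pics/wrist1.png

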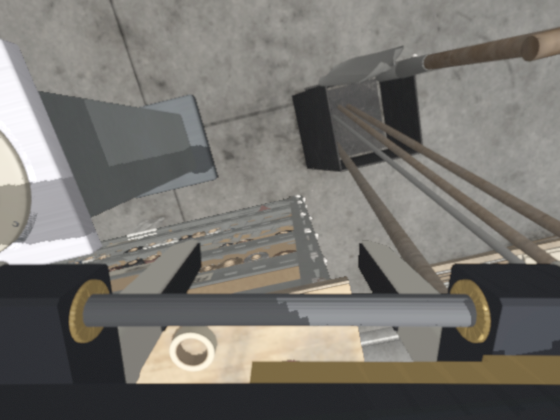

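The leaning poles now lie to the right, (345,160) to (430,265), and the bench with the pale tape roll is at lower left (192,350). I'll do one plane-plane check of the nearest pole.

```bash
python3 - <<'E'
from h import *
w=cam('wrist'); T1=w['T'].copy()
T0=np.array([[.229,-.941,-.25,96.735],[.973,.221,.059,721.33],[-.001,-.257,.966,383.377],[0,0,0,1]])
def pl(T,a,b):
    c=dict(w,T=T); o,d=ray(c,[a,b]); n=np.cross(d[0],d[1]); n/=np.linalg.norm(n); return n,n@o
n1,k1=pl(T1,(346,165),(425,262))
for a,b in (((245,185),(203,255)),):
    n0,k0=pl(T0,a,b)
    for z in(-400,0,100,200,300,400,600):
        print(z,np.linalg.solve(np.array([n0,n1,[0,0,1]]),[k0,k1,z]).round())
E
python3 -m handwheel '{"deltas":[[1,-0.5,-0.1,0,0.5],[1,-0.95,-0.05,0,1],[1,-0.95,-0.05,0,1],[1,-0.95,-0.05,0,1]]}'
```

```text
-400 [ 180.  633. -400.]
0 [209. 607.   0.]
100 [216. 601. 100.]
200 [223. 594. 200.]
300 [230. 587. 300.]
400 [237. 581. 400.]
600 [251. 568. 600.]
clock: 1.7
tool_pos: [262.8, 392.1, 273.0]
eef_rot: [179.9, 0.0, 145.6]
wrist_force: [-0.2, 0.4, 1.4]
grip_width: 93.2
gripper_force: 0.0
```

```bash
python3 -m handwheel '{"deltas":[[1,-0.8,-0.15,0,0],[1,-0.95,-0.2,0,0],[1,-0.95,-0.2,0,0],[1,-0.95,-0.2,0,0],[1,-0.95,-0.2,0,0],[1,-0.95,-0.15,0,0],[1,-0.7,-0.1,0,0],[1,-0.3,0,0,0]]}'
python3 - <<'E'
from h import *
import time
w=cam('wrist'); save(w,'wrist2.png'); o=arm.get_obs(); print(o['tool_pos'],o['eef_rot'],o['joint_pos'].round(1))
E
```

```text
clock: 2.5
tool_pos: [500.9, 154.8, 272.8]
eef_rot: [180.0, 0.1, 145.5]
wrist_force: [-0.5, 1.0, 0.2]
grip_width: 93.0
gripper_force: 0.0
[501.59057796 154.86324203 272.77267056] [1.79958506e+02 1.46400779e-01 1.45528621e+02] [-34.9  18.1  15.1 115.9  -6.2  46.7  39.3]
```

View pics/wrist2.png

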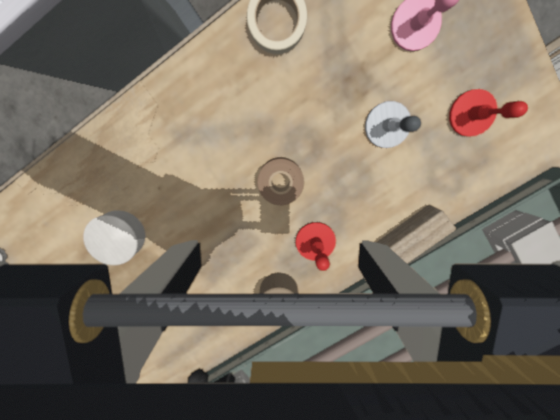

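The wrist view shows roll A at (280,180), the hanger disc at (388,125) with its knob at (410,124), the red decoy at (316,240) and the tin at (113,240). I'll fit ellipses to these.

```bash
cat >> h.py <<'E'
def blob(m,x,y,w,h):
    k=np.zeros(m.shape,np.uint8); k[y:y+h,x:x+w]=m[y:y+h,x:x+w]
    cs=cv2.findContours(k,cv2.RETR_EXTERNAL,cv2.CHAIN_APPROX_NONE)[0]; return max(cs,key=cv2.contourArea)
def circ(c,cnt,z):
    P=plane(c,cv2.convexHull(cnt).reshape(-1,2),z)[:,:2]; 
    A=np.c_[2*P,np.ones(len(P))]; s=np.linalg.lstsq(A,(P**2).sum(1),rcond=None)[0]
    return s[:2].round(1),2*np.sqrt(s[2]+s[0]**2+s[1]**2).round(1)
E
python3 - <<'E'
from h import *
w=cam('wrist'); H=cv2.cvtColor(w['frame'],cv2.COLOR_RGB2HSV).astype(int)
disc=(H[...,1]<50)&(H[...,2]>130); b=blob(disc,360,95,50,60); print('disc',cv2.fitEllipse(b),circ(w,b,8))
dark=(H[...,2]<95); b=blob(dark,398,110,30,30); print('knob',cv2.fitEllipse(b),circ(w,b,78),plane(w,[cv2.fitEllipse(b)[0]],80))
print(H[180,250:312:2].tolist()); print(H[155:208:2,280].tolist())
E
```

```text
disc ((387.4565734863281, 122.91219329833984), (40.64838790893555, 47.98744583129883), 9.834392547607422) (array([518.9, 318. ]), np.float64(61.2))
knob ((408.038818359375, 123.18894958496094), (14.100349426269531, 19.837581634521484), 78.50605773925781) (array([518.1, 315.5]), np.float64(19.4)) [[517.44711013 314.69524288  80.        ]]
[[18, 67, 194], [18, 69, 189], [18, 78, 138], [16, 76, 127], [14, 77, 153], [13, 75, 156], [14, 76, 154], [14, 76, 155], [14, 76, 155], [16, 69, 170], [17, 65, 177], [18, 71, 177], [18, 70, 189], [18, 69, 192], [18, 69, 196], [18, 67, 197], [18, 68, 196], [17, 75, 146], [18, 75, 125], [17, 71, 126], [17, 62, 180], [15, 71, 166], [14, 75, 156], [13, 77, 156], [13, 75, 156], [13, 75, 153], [14, 76, 155], [18, 65, 192], [19, 64, 198], [18, 66, 198], [18, 69, 197]]
[[17, 61, 172], [14, 75, 102], [14, 78, 144], [13, 78, 153], [13, 74, 156], [13, 75, 156], [14, 75, 156], [14, 73, 161], [17, 63, 183], [17, 75, 159], [18, 72, 185], [18, 68, 191], [18, 69, 196], [18, 68, 199], [18, 66, 193], [17, 72, 142], [17, 73, 101], [17, 70, 84], [17, 72, 103], [15, 71, 108], [13, 80, 92], [14, 80, 92], [13, 80, 92], [12, 80, 93], [12, 80, 93], [16, 77, 112], [17, 78, 118]]
```

Run:
```python
from h import *
w=cam('wrist'); H=cv2.cvtColor(w['frame'],cv2.COLOR_RGB2HSV).astype(int); o=arm.get_obs()
m=(H[...,0]<=15)&(H[...,2]<165)&(H[...,1]>60); b=blob(m,245,145,70,70); print(cv2.fitEllipse(b),circ(w,b,32))
for z,n in((32,'top'),):
  print(proj(w,[[498,157,32]]))
r=circ(w,b,32)[0]; d=r-o['tool_pos'][:2]; y=np.radians(o['eef_rot'][2]); print(o['tool_pos'],d@[np.cos(y),np.sin(y)],d@[np.sin(y),-np.cos(y)])
print('hang', (np.array([518.5,317])-r)@[np.cos(y),np.sin(y)],(np.array([518.5,317])-r)@[np.sin(y),-np.cos(y)])
```

```text
((279.4211730957031, 182.6370086669922), (45.57018280029297, 46.97673034667969), 5.596052646636963) (array([496.9, 158.7]), np.float64(62.0))
[[278.87782492 184.47175789]]
[498.10269446 157.84593265 272.37577151] 1.4748204367096407 0.028455135086226768
hang 71.29835716569221 142.97550232635444
```

```bash
python3 -m handwheel '{"deltas":[[1,0.03,0,0.5,0],[1,0,0,0.9,0],[1,0,0,0.9,0],[1,0,0,0.9,0],[1,0,0,0.9,0],[1,0,0,0.6,0],[1,0,0,0.3,0],[1,0,0,0,0]]}'
python3 -m handwheel '{"deltas":[[0.5,0,0,0,0],[0.3,0,0,0,0],[0.2,0,0,0,0],[0.2,0,0,0,0],[0.2,0,0,0,0],[0.2,0,0,0,0]]}'
```

```text
clock: 3.45
tool_pos: [494.2, 159.9, 20.7]
eef_rot: [-179.8, -0.2, 145.9]
wrist_force: [-0.1, -0.3, 0.4]
grip_width: 93.0
gripper_force: 0.0
clock: 4.05
tool_pos: [496.7, 158.6, 23.4]
eef_rot: [179.9, 0.0, 145.8]
wrist_force: [-1.1, 0.6, 8.4]
grip_width: 60.6
gripper_force: 30.0
```

```bash
python3 -m handwheel '{"deltas":[[0.2,0,0,-0.4,0],[0.2,0,0,-0.6,0],[0.2,0,0,-0.6,0],[0.2,0.1,0.2,-0.6,0],[0.2,0.3,0.6,0,0],[0.2,0.3,0.6,0,0],[0.2,0.3,0.6,0,0],[0.2,0.3,0.6,0,0]]}'
python3 -m handwheel '{"deltas":[[0.2,0.1,0.2,0,0],[0.2,0.03,0.06,0,0],[0.2,0,0,0,0],[0.2,0,0,0,0]]}'
python3 - <<'E'
from h import *
s=cam('scene');d=cam('side');w=cam('wrist')
def crop(c,x,y,w,h): return cv2.resize(c['frame'][y:y+h,x:x+w,::-1],(400,400),interpolation=cv2.INTER_CUBIC)
cv2.imwrite('pics/c2.png',np.hstack([crop(s,180,150,80,80),crop(d,340,235,80,80)]))
o=arm.get_obs(); print(o['tool_pos'],o['eef_rot'],o['wrist_force'],o['grip_width'])
E
```

```text
clock: 4.85
tool_pos: [515.5, 303.5, 132.9]
eef_rot: [180.0, 0.0, 145.8]
wrist_force: [-0.1, -0.7, -1.1]
grip_width: 60.8
gripper_force: 30.0
clock: 5.25
tool_pos: [517.6, 314.8, 132.6]
eef_rot: [-179.9, 0.0, 145.7]
wrist_force: [0.1, -0.6, -0.6]
grip_width: 60.7
gripper_force: 30.0
[517.75891919 315.35611036 132.76180009] [-1.79979514e+02  1.15285874e-02  1.45683652e+02] [ 0.21051329 -0.36422771 -2.14702522] 60.942086885749895
```

View pics/c2.png

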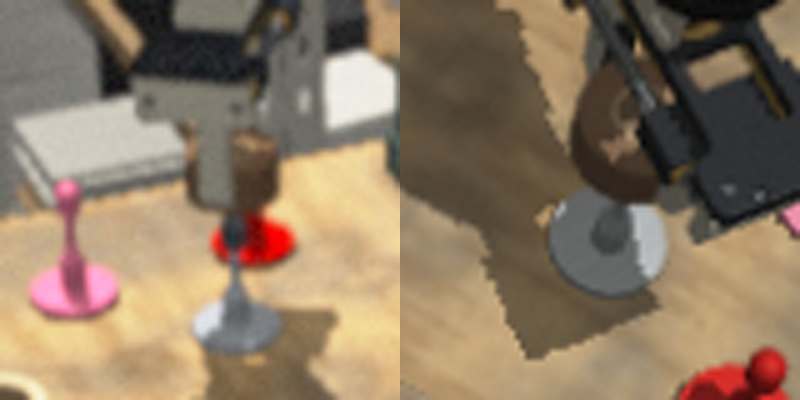

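The left crop (scene) shows the held roll at columns 185–282, row 170, above the knob at (234,230). The right crop (side) shows the disc at (605,240) with the roll up and right of it. Next I'll measure each camera's bias against the held roll.

Run:
```python
from h import *
s=cam('scene');d=cam('side'); t=arm.get_obs()['tool_pos']
Hs=cv2.cvtColor(s['frame'],cv2.COLOR_RGB2HSV).astype(int);Hd=cv2.cvtColor(d['frame'],cv2.COLOR_RGB2HSV).astype(int)
m=(Hs[...,1]<60)&(Hs[...,2]>105); b=blob(m,215,207,25,16); print('scene disc',cv2.boundingRect(b),circ(s,b,8))
m=(Hd[...,1]<50)&(Hd[...,2]>75); b=blob(m,365,270,32,28); print('side disc',cv2.boundingRect(b),circ(d,b,8))
a=np.linspace(0,2*np.pi,60)
def cyl(c,x,y,z0,z1,r): 
    P=np.vstack([np.c_[x+r*np.cos(a),y+r*np.sin(a),0*a+z] for z in(z0,z1)]); q=proj(c,P); return q.min(0).round(1),q.max(0).round(1)
z=t[2]-22.5; print(t)
print('pred roll scene',cyl(s,t[0],t[1],z,z+32,31),'side',cyl(d,t[0],t[1],z,z+32,31))
for x,y in((t[0],t[1]),(518.5,317)): print('pred disc',cyl(s,x,y,6,8,30),cyl(d,x,y,6,8,30), 'knob',proj(s,[[x,y,78]]),proj(d,[[x,y,78]]))
for c in (Hs[178,212:242],Hs[184,212:242],Hs[188,212:242]): print(c[:,2].tolist())
for r in (196,198): print(Hs[r,218:236,2].tolist())
print('side row col:'); 
for r in (255,260,265): print(r,Hd[r,370:400,2].tolist())
for q in (378,382,386): print(q,Hd[260:284,q,2].tolist())
```

```text
scene disc (218, 207, 19, 14) (array([522.5, 324. ]), np.float64(70.4))
side disc (370, 273, 24, 22) (array([520.2, 318.2]), np.float64(59.4))
[517.70921741 315.86920875 132.76771859]
pred roll scene (array([215.5, 175.2]), array([235.1, 193.3])) side (array([374.2, 245.3]), array([403.2, 275.6]))
pred disc (array([217.6, 210.5]), array([235.6, 220.6])) (array([368.9, 270.7]), array([392.7, 292.8])) knob [[225.88907864 197.12061141]] [[385.26533891 269.47352924]]
pred disc (array([217.7, 210.3]), array([235.7, 220.4])) (array([369.1, 271.1]), array([393. , 293.3])) knob [[225.99133212 196.9111316 ]] [[385.52379515 269.95902728]]
[205, 206, 202, 196, 172, 150, 154, 137, 129, 124, 126, 125, 123, 113, 119, 137, 154, 172, 180, 151, 135, 135, 127, 111, 94, 93, 105, 110, 110, 114]
[123, 116, 114, 108, 99, 79, 76, 94, 123, 125, 125, 124, 125, 111, 99, 85, 85, 83, 79, 75, 73, 68, 72, 126, 204, 232, 233, 236, 238, 241]
[217, 212, 216, 220, 202, 123, 76, 93, 122, 127, 124, 124, 127, 115, 99, 78, 71, 72, 73, 78, 68, 71, 74, 134, 210, 234, 235, 237, 237, 238]
[193, 191, 192, 200, 218, 221, 126, 
[... 172 characters left out ...]
76, 170, 134, 83, 72, 72, 72, 72, 72, 75, 91, 78, 64, 63, 59, 71, 92, 102, 54, 60, 80, 108, 32, 19, 29, 48, 52]
260 [132, 155, 162, 161, 90, 48, 63, 71, 72, 71, 73, 71, 73, 89, 94, 128, 136, 118, 17, 24, 41, 51, 50, 52, 51, 47, 31, 30, 22, 14]
265 [91, 91, 93, 133, 80, 50, 47, 47, 51, 61, 69, 103, 131, 131, 101, 101, 99, 70, 67, 32, 18, 20, 28, 43, 52, 52, 53, 51, 45, 40]
378 [72, 71, 71, 70, 60, 51, 46, 48, 48, 49, 47, 48, 74, 95, 101, 101, 101, 102, 102, 103, 94, 76, 72, 80]
382 [73, 73, 71, 109, 133, 131, 131, 96, 54, 48, 50, 49, 49, 48, 57, 77, 77, 71, 76, 78, 79, 77, 75, 68]
386 [136, 144, 160, 141, 124, 99, 74, 72, 70, 66, 54, 49, 49, 48, 49, 48, 160, 153, 133, 129, 120, 122, 126, 106]
```

Run:
```python
from h import *
d=cam('side'); t=arm.get_obs()['tool_pos']; a=np.linspace(0,2*np.pi,90); f=d['frame']
for dz in (-22.5,):
    z=t[2]+dz
    hull=cv2.convexHull(proj(d,np.vstack([np.c_[t[0]+31*np.cos(a),t[1]+31*np.sin(a),0*a+q] for q in(z,z+32)])).astype(np.float32)).reshape(-1,2)
    big=np.zeros((420*8,560*8),np.uint8); cv2.fillPoly(big,[np.round((hull+.5)*8).astype(int)],1)
    for q in (376,378,380,382,384,386): 
        col=np.flatnonzero(big[:,int((q+.5)*8)])/8-.5; print(q,'pred bottom',col.max().round(1), f[262:280,q].sum(1).tolist())
    for r in (252,255,258,260,263): print(r,'pred left',(np.flatnonzero(big[int((r+.5)*8)])/8-.5).min().round(1), f[r,368:382].sum(1).tolist())
```

```text
376 pred bottom 268.8 [115, 112, 118, 118, 112, 110, 114, 127, 184, 237, 263, 289, 300, 297, 299, 302, 302, 304]
378 pred bottom 271.2 [167, 162, 145, 119, 114, 116, 121, 115, 112, 117, 217, 282, 296, 302, 298, 297, 304, 302]
380 pred bottom 272.9 [170, 173, 168, 171, 141, 126, 114, 112, 112, 118, 114, 144, 265, 298, 280, 245, 229, 228]
382 pred bottom 274.1 [170, 263, 314, 310, 310, 230, 126, 114, 116, 117, 113, 117, 144, 229, 231, 212, 223, 231]
384 pred bottom 274.9 [273, 316, 311, 244, 174, 170, 164, 136, 119, 117, 116, 119, 116, 124, 194, 208, 214, 231]
386 pred bottom 275.4 [409, 351, 292, 234, 168, 174, 168, 159, 127, 117, 117, 110, 117, 116, 474, 456, 392, 382]
252 pred left 377.1 [253, 411, 453, 444, 430, 432, 425, 403, 370, 236, 179, 169, 173, 172]
255 pred left 376.1 [262, 268, 444, 469, 447, 433, 422, 379, 212, 169, 168, 175, 175, 176]
258 pred left 375.2 [255, 255, 420, 450, 447, 433, 393, 192, 159, 168, 171, 170, 171, 172]
260 pred left 374.6 [237, 235, 332, 393, 403, 400, 240, 124, 147, 165, 169, 178, 171, 170]
263 pred left 374.2 [220, 227, 229, 229, 329, 412, 199, 111, 112, 132, 162, 170, 173, 253]
```

```bash
python3 -m handwheel '{"deltas":[[0.2,0.01,0.04,0,0],[0.2,0,0,0.2,0],[0.2,0,0,0.2,0],[0.2,0,0,0.2,0],[0.2,0,0,0.2,0],[0.2,0,0,0,0],[0.2,0,0,0,0]]}'
```

```text
clock: 6.25
tool_pos: [518.2, 318.4, 92.1]
eef_rot: [-179.9, -0.0, 145.8]
wrist_force: [0.5, 0.4, -0.8]
grip_width: 60.9
gripper_force: 30.0
```

```bash
python3 -m handwheel '{"deltas":[[0.2,0,0,0.15,0],[0.2,0,0,0.15,0],[0.2,0,0,0.15,0],[0.2,0,0,0.15,0],[0.2,0,0,0.1,0],[0.2,0,0,0,0],[0.2,0,0,0,0]]}'
```

```text
clock: 6.95
tool_pos: [518.3, 318.6, 57.5]
eef_rot: [-180.0, -0.0, 145.8]
wrist_force: [0.6, -0.6, -1.9]
grip_width: 61.0
gripper_force: 30.0
```

```bash
python3 -m handwheel '{"deltas":[[0.2,0,0,0.1,0],[0.2,0,0,0.1,0],[0.2,0,0,0.1,0],[0.2,0,0,0.1,0],[0.2,0,0,0.08,0],[0.2,0,0,0,0],[0.2,0,0,0,0]]}'
python3 - <<'E'
from h import *
for _ in range(4):
    cam('scene'); o=arm.get_obs(); print(o['tool_pos'].round(1),o['wrist_force'].round(2))
E
```

```text
clock: 7.65
tool_pos: [518.3, 318.6, 33.5]
eef_rot: [-180.0, -0.0, 145.8]
wrist_force: [0.2, 0.4, -0.5]
grip_width: 60.7
gripper_force: 30.0
[518.4 318.6  33.6] [ 0.64 -0.25 -1.63]
[518.4 318.6  33.8] [-0.26  0.52 -1.14]
[518.4 318.7  33.8] [-0.05  0.1  -2.32]
[518.4 318.7  33.9] [-1.04 -0.39 -1.14]
```

```bash
python3 -m handwheel '{"deltas":[[0.2,0,0,0.04,0],[0.2,0,0,0.02,0],[0.2,0,0,0,0],[0.8,0,0,0,0],[0.8,0,0,0,0],[0.85,0,0,0,0],[0.85,0,0,0,0]]}'; python3 -m handwheel '{"deltas":[[0.85,0,0,-0.3,0],[0.85,0,0,-0.6,0],[0.85,0,0,-0.8,0],[0.85,0,0,-0.8,0],[0.85,0,0,-0.8,0],[0.85,0,0,-0.5,0],[0.85,0,0,0,0]]}'
python3 - <<'E'
from h import *
cam('side');s=cam('scene');d=cam('side');w=cam('wrist')
def crop(c,x,y,w,h): return cv2.resize(c['frame'][y:y+h,x:x+w,::-1],(400,400),interpolation=cv2.INTER_CUBIC)
ww=crop(w,180,90,200,200)
cv2.imwrite('pics/c3.png',np.hstack([crop(s,190,180,60,60),ww]))
o=arm.get_obs(); print(o['tool_pos'],o['eef_rot'],o['wrist_force'])
E
```

```text
clock: 8.55
tool_pos: [518.3, 318.6, 30.5]
eef_rot: [-180.0, 0.0, 145.8]
wrist_force: [0.5, 0.3, 0.2]
grip_width: 78.7
gripper_force: 0.0
clock: 9.25
tool_pos: [519.8, 319.3, 225.5]
eef_rot: [179.6, 0.1, 145.8]
wrist_force: [-0.6, 0.5, -1.6]
grip_width: 79.2
gripper_force: 0.0
[517.64860026 318.36921274 220.0253675 ] [-1.79930973e+02 -2.84511052e-02  1.45786471e+02] [0.09380019 0.55171881 0.16741688]
```

View pics/c3.png

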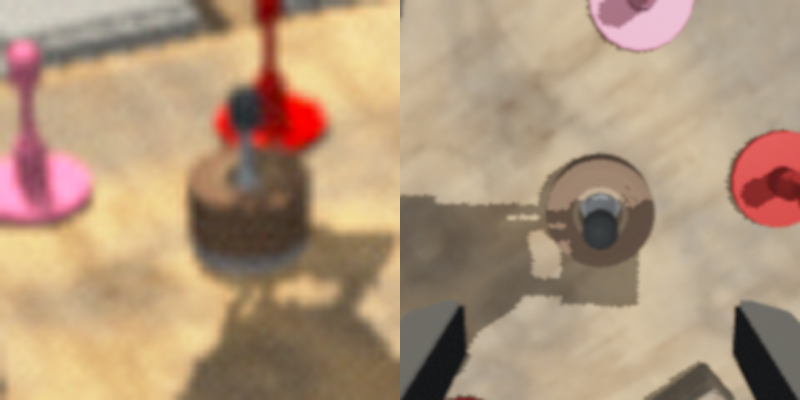

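The roll lies on the disc around the spindle, with the knob at wrist px (280,204). Next I'll locate the arm: fork and hinge from scene and side.

Run:
```python
from h import *
s=cam('scene');d=cam('side');w=cam('wrist')
H=cv2.cvtColor(w['frame'],cv2.COLOR_RGB2HSV).astype(int); m=H[...,2]<80; b=blob(m,265,185,30,32); print('knob',cv2.boundingRect(b),circ(w,b,79))
print('fork~',tri(s,(301,242),d,(228,160)),'hinge~',tri(s,(328,288),d,(178,147)))
def crop(c,x,y,w,h,W,Hh): return cv2.resize(c['frame'][y:y+h,x:x+w,::-1],(W,Hh),interpolation=cv2.INTER_CUBIC)
cv2.imwrite('pics/c4.png',np.hstack([crop(s,275,220,80,130,369,600),crop(d,155,120,100,140,428,600)]))
```

```text
knob (271, 195, 19, 20) (array([518.5, 318. ]), np.float64(19.8))
fork~ (array([ 535.93052272, -142.22384726,  190.40439024]), np.float64(23.731121492995715)) hinge~ (array([ 541.88444885, -298.03096647,  153.24990746]), np.float64(1.5422301627412591))
```

View pics/c4.png

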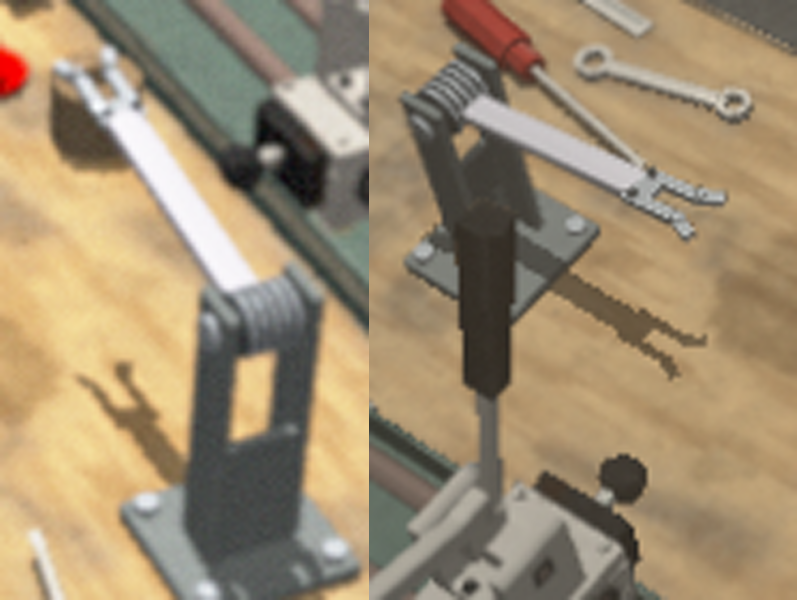

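In the scene crop the fork tips are at (63,66) and (108,55), with the slot end at (117,95). In the side crop the tips are at (722,197) and (688,233), with the slot end at (657,190). A tall lathe lever is also close by, so I'll triangulate all of these.

Run:
```python
from h import *
s=cam('scene');d=cam('side')
S=lambda x,y:(275+x/4.6125-.4,220+y/4.615-.4); D=lambda x,y:(155+(x-369)/4.28-.4,120+y/4.286-.4)
for n,a,b in [('tipL',S(63,66),D(722,197)),('tipR',S(108,55),D(688,233)),('slotend',S(117,95),D(655,190)),('coil mid',S(263,305),D(452,92)),('plate corner bolt nr',S(147,503),D(574,225)),('boltfar',S(333,548),D(424,252)),
 ('lever top',(347,160),D(484,222)),('lever bot',(353,193),D(487,385))]:
    print(n,*[np.round(v,1) for v in tri(s,a,d,b)])
```

```text
tipL [ 529.2 -106.5  192.3] 2.9
tipR [ 558.6 -106.9  191.5] 0.4
slotend [ 545.  -142.6  190.9] 1.7
coil mid [ 541.9 -309.7  169.3] 1.3
plate corner bolt nr [ 503.7 -275.1   17.2] 0.7
boltfar [ 577.6 -346.8   17.4] 0.4
lever top [696.9 -93.5 363.6] 2.3
lever bot [725.7 -94.2 260.9] 1.7
```

```bash
python3 -m handwheel '{"deltas":[[0.85,0,0,-0.2,1],[0.85,0,0,-0.3,1],[0.85,0,0,-0.3,1],[0.85,0,0,-0.3,1],[0.85,0,0,-0.3,1],[0.85,0,0,-0.3,1],[0.85,0,0,-0.3,1],[0.85,0,0,0,1]]}'
python3 -m handwheel '{"deltas":[[0.85,0,0,0,1],[0.85,-0.3,0,0,0.3],[0.85,-0.7,0.1,0,0],[0.85,-0.9,0.1,0,0],[0.85,-0.9,0.1,0,0],[0.85,-0.9,0.1,0,0],[0.85,-0.9,0.1,0,0]]}'
python3 -m handwheel '{"deltas":[[0.85,-0.9,0,0,0],[0.85,-0.9,0,0,0],[0.85,-0.9,0,0,0],[0.85,-0.9,0,0,0],[0.85,-0.6,0,0,0],[0.85,-0.2,0,0,0],[0.85,0,0,0,0],[0.85,0,0,0,0]]}'
python3 - <<'E'
from h import *
cam('side');w=cam('wrist'); save(w,'w4.png')
o=arm.get_obs(); print(o['tool_pos'],o['eef_rot'],o['joint_pos'].round(1),proj(w,[[543.5,-134,187],[544,-107,191],[541,-311,160]]))
E
```

```text
clock: 10.5
tool_pos: [519.1, 318.8, 322.2]
eef_rot: [179.9, -0.1, 97.5]
wrist_force: [0.7, -0.2, -0.7]
grip_width: 78.8
gripper_force: 0.0
clock: 11.2
tool_pos: [543.1, 85.7, 320.5]
eef_rot: [-180.0, 0.0, 90.1]
wrist_force: [0.9, -0.0, 0.0]
grip_width: 79.2
gripper_force: 0.0
clock: 12.0
tool_pos: [543.4, -130.4, 320.3]
eef_rot: [-180.0, -0.0, 90.0]
wrist_force: [0.0, 0.3, 0.2]
grip_width: 79.0
gripper_force: 0.0
[ 543.67932165 -129.61849123  320.36450091] [-1.79970097e+02 -3.89154016e-02  9.01303659e+01] [-20.3  20.3  38.4 109.2 -15.2  55.6  25.2] [[279.16335588 209.7374699 ]
 [279.73325306 183.03498389]
 [276.90340226 345.61691591]]
```

View pics/w4.png

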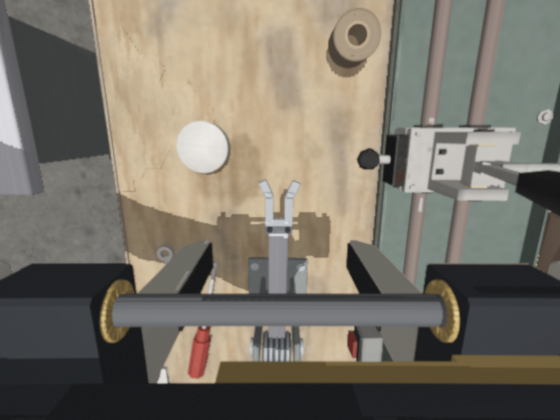

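The fork's tips are at (263,184) and (296,183), the slot mouth is centred on column ~280, and the slot end is near row 221. That fits my prediction. I'll measure the slot edges.

Run:
```python
from h import *
w=cam('wrist'); f=w['frame'].astype(int); g=f[...,2]*1.0-f[...,0]  # bluish grey vs wood
for r in (180,184,188,192,196,200,204,208,212,216,220,224,228): print(r,g[r,258:304].astype(int).tolist())
print(arm.get_obs()['tool_pos'])
for p in ((279.5,181),(279.5,221)): print(p,plane(w,[p],190)[0])
```

```text
180 [-50, -48, -45, -42, -35, -22, -10, -8, -25, -44, -49, -49, -49, -49, -49, -48, -49, -50, -49, -49, -51, -50, -50, -52, -52, -52, -52, -50, -49, -50, -49, -49, -48, -43, -31, -24, -32, -41, -44, -47, -49, -51, -51, -53, -53, -54]
184 [-27, -3, 5, 6, 6, 6, 6, 6, 6, -2, -27, -45, -48, -49, -49, -48, -48, -49, -49, -50, -50, -52, -52, -53, -53, -54, -52, -51, -51, -50, -49, -44, -21, 1, 6, 6, 6, 6, 6, 6, 4, -8, -37, -52, -54, -55]
188 [-50, -42, -17, 2, 6, 7, 6, 6, 6, 5, 5, -6, -33, -47, -49, -50, -50, -50, -49, -50, -52, -54, -55, -55, -55, -54, -52, -50, -50, -44, -21, 2, 6, 6, 6, 6, 6, 6, 5, 1, -20, -43, -49, -51, -53, -54]
192 [-50, -51, -48, -38, -15, 1, 5, 5, 6, 6, 6, 7, 4, -10, -36, -48, -50, -50, -51, -51, -53, -55, -56, -56, -52, -46, -38, -26, -7, 5, 7, 6, 6, 6, 6, 6, 5, -3, -23, -43, -48, -49, -50, -51, -52, -54]
196 [-51, -51, -51, -51, -49, -39, -15, 3, 6, 7, 7, 7, 6, 5, -3, -29, -48, -50, -50, -51, -52, -55, -53, -45, -40, -35, -18, 0, 5, 7, 7, 7, 6, 6, 5, -3, -27, -45, -49, -48, -49, -49, -50, -51, -52, -53]
200 [-49, -50, -49, -49, -50, -48, -35, -9, 4, 6, 6, 5, 6, 5
[... 968 characters left out ...]
0 [-39, -40, -40, -38, -38, -35, -19, 0, 6, 6, 6, 6, 6, 6, 6, 7, 6, 7, 6, 6, 6, 7, 6, 6, 7, 6, 6, 6, 6, 6, 6, 6, 6, 3, -10, -32, -38, -37, -38, -38, -37, -37, -37, -38, -37, -38]
224 [-39, -40, -39, -38, -37, -33, -17, 0, 5, 6, 5, 6, 6, 6, 6, 5, 6, 6, 6, 6, 6, 6, 5, 5, 5, 5, 6, 6, 6, 6, 5, 6, 5, 3, -12, -36, -41, -41, -42, -41, -38, -37, -36, -37, -37, -37]
228 [-38, -38, -38, -38, -37, -35, -25, -8, 2, 4, 4, 4, 5, 4, 5, 6, 5, 5, 6, 6, 6, 6, 6, 5, 6, 5, 5, 4, 4, 4, 4, 5, 3, -6, -26, -36, -38, -38, -37, -38, -38, -36, -37, -37, -37, -37]
[ 543.76809682 -129.66595828  320.42674109]
(279.5, 181) [ 543.88710383 -105.03428809  190.        ]
(279.5, 221) [ 543.97291409 -144.37523521  190.        ]
```

```bash
python3 -m handwheel '{"deltas":[[0.45,0.4,0,0,0],[0.45,0.9,0,0,0],[0.45,0.9,-0.1,0,0],[0.45,0.9,-0.1,0,0],[0.45,0.9,-0.1,0,0],[0.45,0.9,-0.1,0,0],[0.45,0.9,-0.1,0,0],[0.45,0.9,0,0,0]]}'
python3 -m handwheel '{"deltas":[[0.45,0.9,0,0,0],[0.45,0.8,0,0,0],[0.45,0.4,0,0,0],[0.45,0.05,0,0.5,0],[0.45,0,0,0.9,0],[0.45,0,0,0.9,0],[0.45,0,0,0.7,0],[0.45,0,0,0,0]]}'
python3 - <<'E'
from h import *
cam('side');o=arm.get_obs(); print(o['tool_pos'],o['eef_rot'])
w=cam('wrist');H=cv2.cvtColor(w['frame'],cv2.COLOR_RGB2HSV).astype(int); m=H[...,2]<80; p=proj(w,[[518.5,318,79]])[0]; print(p)
x,y=p.astype(int)-22; b=blob(m,x,y,44,44); print('knob',cv2.boundingRect(b),circ(w,b,79))
E
```

```text
clock: 12.95
tool_pos: [517.2, 206.8, 320.8]
eef_rot: [-180.0, -0.0, 90.1]
wrist_force: [0.1, -0.1, 0.0]
grip_width: 41.6
gripper_force: 0.0
clock: 13.75
tool_pos: [516.2, 309.9, 166.8]
eef_rot: [-179.7, 0.3, 90.0]
wrist_force: [0.4, -0.3, 0.7]
grip_width: 41.7
gripper_force: 0.0
[517.78921628 310.34077077 169.39228273] [-1.79827748e+02  1.60401626e-01  8.99761313e+01]
[280.30226855 208.7108251 ]
knob (272, 197, 20, 10) (array([519.3, 320.6]), np.float64(15.6))
```

```bash
python3 -m handwheel '{"deltas":[[0.45,0.16,0.01,0,0],[0.45,0,0,0.3,0],[0.45,0,0,0.5,0],[0.45,0,0,0.5,0],[0.45,0,0,0.3,0],[0.45,0,0,0.1,0],[0.45,0,0,0,0],[0.45,0,0,0,0]]}'
python3 - <<'E'
from h import *
cam('side');o=arm.get_obs(); print(o['tool_pos'],o['eef_rot'],o['wrist_force'])
E
```

```text
clock: 14.65
tool_pos: [519.8, 319.3, 86.4]
eef_rot: [179.9, -0.0, 90.0]
wrist_force: [-0.5, 1.5, 0.4]
grip_width: 41.4
gripper_force: 0.0
[519.88086382 319.36707736  86.58893626] [ 1.79924167e+02 -4.81408247e-02  8.99710162e+01] [-0.0440119  -0.09065057 -0.02498696]
```

```bash
python3 -m handwheel '{"deltas":[[0.45,-0.03,-0.03,0.05,0],[0.3,0,0,0,0],[0.2,0,0,0,0],[0.1,0,0,0,0],[0.1,0,0,0,0],[0.1,0,0,0,0],[0.1,0,0,0,0]]}'
python3 -m handwheel '{"deltas":[[0.1,0,0,-0.1,0],[0.1,0,0,-0.1,0],[0.1,0,0,-0.1,0],[0.1,0,0,-0.2,0],[0.1,0,0,0,0],[0.1,0,0,0,0]]}'
```

```text
clock: 15.4
tool_pos: [518.3, 317.7, 83.3]
eef_rot: [179.9, -0.0, 90.0]
wrist_force: [2.2, 0.2, 1.3]
grip_width: 17.4
gripper_force: 30.0
clock: 16.0
tool_pos: [517.9, 317.8, 108.6]
eef_rot: [180.0, -0.0, 90.0]
wrist_force: [-0.1, -0.3, -3.1]
grip_width: 17.0
gripper_force: 30.0
```

```bash
python3 -m handwheel '{"deltas":[[0.1,0,0,-0.3,0],[0.1,-0.1,0,-0.4,0],[0.1,-0.2,0,-0.5,0],[0.1,-0.3,0.05,-0.5,0],[0.1,-0.4,0.05,-0.3,0],[0.1,-0.5,0.05,-0.15,0],[0.1,-0.55,0.05,0,0],[0.1,-0.6,0.05,0,0]]}'
python3 -m handwheel '{"deltas":[[0.1,-0.6,0.05,0,0],[0.1,-0.6,0.05,0,0],[0.1,-0.6,0.05,0,0],[0.1,-0.6,0.05,0,0],[0.1,-0.6,0.05,0,0],[0.1,-0.6,0,0,0],[0.1,-0.5,0,0,0],[0.1,-0.4,0,0,0]]}'
python3 -m handwheel '{"deltas":[[0.1,-0.3,0,0,0],[0.1,-0.2,0,0,0],[0.1,-0.1,0,0,0],[0.1,0,0,0,0],[0.1,0,0,0,0],[0.1,0,0,0,0]]}'
```

```text
clock: 16.8
tool_pos: [530.1, 183.6, 216.3]
eef_rot: [180.0, -0.0, 90.0]
wrist_force: [-0.2, -0.7, -4.0]
grip_width: 17.1
gripper_force: 30.0
clock: 17.6
tool_pos: [541.8, -42.6, 216.0]
eef_rot: [-180.0, 0.0, 89.9]
wrist_force: [0.3, 0.3, -4.2]
grip_width: 17.3
gripper_force: 30.0
clock: 18.2
tool_pos: [542.7, -68.9, 215.5]
eef_rot: [-180.0, -0.0, 90.1]
wrist_force: [-0.1, 0.1, -3.1]
grip_width: 17.2
gripper_force: 30.0
```

```bash
python3 -m handwheel '{"deltas":[[0.1,-0.1,0,0,0],[0.1,-0.2,0,0,0],[0.1,-0.2,0,0,0],[0.1,-0.2,0,0,0],[0.1,-0.1,0,0,0],[0.1,0,0,0,0]]}'
python3 - <<'E'
from h import *
cam('side');w=cam('wrist');o=arm.get_obs(); print(o['tool_pos'],o['wrist_force'])
p=proj(w,[[543,-133,188],[528,-105,192],[559,-105,192]]); print(p)
f=w['frame'].astype(int); g=f[...,2]-f[...,0]; r0=int(p[1][1])
for r in range(r0-6,r0+60,6): print(r,g[r,250:310].tolist()[::2] if r<420 else '')
E
```

```text
clock: 18.8
tool_pos: [542.5, -111.2, 215.7]
eef_rot: [180.0, 0.0, 89.9]
wrist_force: [-0.1, 0.3, -2.7]
grip_width: 17.4
gripper_force: 30.0
[ 542.5701067  -109.89245327  215.58803215] [ 0.87538683  0.2272565  -3.61038599]
[[279.86178966 278.05251019]
 [255.47414379 239.83071242]
 [305.77679668 239.75017967]]
233 [-32, -33, -33, -33, -34, -36, -41, -24, -18, 5, 7, 6, 6, 5, 6, 5, 6, 6, 5, 5, 4, -2, -23, -26, -31, -35, -33, -33, -32, -32]
239 [-14, 1, 3, 2, 2, 2, -4, -21, -25, -21, -3, 4, 4, 4, 4, 4, 5, 5, 4, 4, -10, -24, -25, -24, -16, 0, 1, 3, 1, -5]
245 [-8, -9, -9, -8, -8, -9, -5, 1, -8, -2, 4, 4, 4, 4, 4, 3, 3, 4, 3, 4, 1, -15, -13, -4, -8, -9, -8, -9, -8, -9]
251 [-9, -9, -9, -8, -9, -8, -1, 3, 4, 4, 4, 4, 3, 4, 4, 4, 4, 4, 4, 3, 3, 4, 3, 0, -6, -8, -8, -8, -8, -9]
257 [-8, -9, -9, -9, -8, -5, 1, 3, 4, 4, 5, 4, 4, 5, 4, 5, 5, 5, 5, 4, 4, 4, 3, 2, -3, -8, -8, -9, -8, -9]
263 [-8, -8, -9, -8, -7, -2, 2, 4, 5, 6, 6, 6, 6, 7, 8, 7, 6, 7, 6, 7, 6, 4, 3, 2, 0, -7, -9, -8, -8, -9]
269 [-9, -8, -9, -9, -6, 1, 2, 3, 4, 4, 5, 5, 4, 5, 5, 4, 5, 5, 5, 5, 5, 4, 3, 3, 1, -5, -8, -9, -8, -9]
275 [-9, -9, -9, -8, -3, 0, 3, 4, 5, 5, 4, 5, 4, 5, 5, 4, 5, 5, 5, 3, 5, 6, 5, 3, 2, -1, -7, -8, -9, -8]
281 [-9, -9, -9, -6, 1, 3, 3, 5, 5, 6, 3, -26, -40, -39, -38, -39, -39, -41, -40, -12, 5, 5, 6, 3, 2, 2, -6, -9, -8, -9]
287 [-9, -9, -8, -2, 0, 2, 4, 5, 5, 6, 5, -16, -26, -26, -26, -26, -26, -26, -27, -5, 6, 5, 6, 5, 3, 2, -1, -8, -9, -8]
293 [-3, -3, -3, 1, 3, 3, 3, 4, 4, 5, 5, 5, 5, 5, 4, 5, 5, 5, 5, 5, 5, 4, 5, 4, 2, 2, 2, -1, -4, -4]
```

```bash
python3 -m handwheel '{"deltas":[[0.1,-0.1,0,0,0],[0.1,-0.1,0,0,0],[0.1,-0.1,0,0,0],[0.1,0,0,0,0],[0.1,0,0,0,0]]}'
python3 -m handwheel '{"deltas":[[0.1,-0.08,0,0,0],[0.1,-0.06,0,0,0],[0.1,0,0,0,0],[0.1,0,0,0,0]]}'
```

```text
clock: 19.4
tool_pos: [542.5, -125.0, 215.6]
eef_rot: [-180.0, -0.0, 90.0]
wrist_force: [0.1, 0.3, -3.6]
grip_width: 17.0
gripper_force: 30.0
clock: 19.8
tool_pos: [542.6, -131.9, 215.6]
eef_rot: [180.0, -0.0, 90.0]
wrist_force: [-0.6, -0.4, -3.0]
grip_width: 16.8
gripper_force: 30.0
```

```bash
python3 -m handwheel '{"deltas":[[0.1,0,0,0.06,0],[0.1,0,0,0.06,0],[0.1,0,0,0.06,0],[0.1,0,0,0.05,0],[0.1,0,0,0.04,0],[0.1,0,0,0.04,0],[0.1,0,0,0.04,0],[0.1,0,0,0.04,0]]}'
python3 -m handwheel '{"deltas":[[0.1,0,0,0.04,0],[0.1,0,0,0.04,0],[0.1,0,0,0.04,0],[0.1,0,0,0.04,0],[0.1,0,0,0.04,0],[0.1,0,0,0.04,0],[0.1,0,0,0,0],[0.1,0,0,0,0]]}'
```

```text
clock: 20.6
tool_pos: [542.7, -131.9, 196.0]
eef_rot: [180.0, -0.0, 90.0]
wrist_force: [0.4, -0.3, -2.1]
grip_width: 17.4
gripper_force: 30.0
clock: 21.4
tool_pos: [542.6, -131.9, 184.1]
eef_rot: [-180.0, -0.0, 90.0]
wrist_force: [0.8, 0.6, -2.1]
grip_width: 17.2
gripper_force: 30.0
```

```bash
python3 -m handwheel '{"deltas":[[0.1,0,0,0.05,0],[0.1,0,0,0.05,0],[0.1,0,0,0.05,0],[0.1,0,0,0.05,0],[0.1,0,0,0.05,0],[0.1,0,0,0.05,0],[0.1,0,0,0.05,0],[0.1,0,0,0.05,0]]}'
python3 -m handwheel '{"deltas":[[0.1,0,0,0.04,0],[0.1,0,0,0.04,0],[0.1,0,0,0.04,0],[0.1,0,0,0.03,0],[0.1,0,0,0,0],[0.1,0,0,0,0]]}'
python3 - <<'E'
from h import *
F=[]
for _ in range(6): cam('side'); o=arm.get_obs(); F.append(o['wrist_force'])
print(o['tool_pos'],np.mean(F,0))
E
```

```text
clock: 22.2
tool_pos: [542.7, -132.0, 164.0]
eef_rot: [180.0, 0.0, 90.0]
wrist_force: [0.8, 0.8, -0.3]
grip_width: 17.1
gripper_force: 30.0
clock: 22.8
tool_pos: [542.6, -132.2, 156.7]
eef_rot: [180.0, 0.0, 90.0]
wrist_force: [-0.1, -1.5, 0.5]
grip_width: 16.9
gripper_force: 30.3
[ 542.60297393 -131.90486491  156.71019767] [ 0.19914162 -1.72324491 -0.13416025]
```

```bash
python3 -m handwheel '{"deltas":[[0.1,-0.02,0,0,0],[0.1,-0.02,0,0.02,0],[0.1,0,0,0,0],[0.1,0,0,0,0],[0.1,0,0,0,0]]}'
python3 - <<'E'
from h import *
F=[]
for _ in range(12): s=cam('side'); o=arm.get_obs(); F.append(o['wrist_force'])
print(o['tool_pos'],np.mean(F,0),np.std(F,0))
E
```

```text
clock: 23.6
tool_pos: [542.4, -133.5, 155.5]
eef_rot: [-180.0, -0.0, 90.0]
wrist_force: [0.0, 2.9, 0.1]
grip_width: 16.9
gripper_force: 30.4
[ 542.50320879 -133.8767231   155.61953715] [-0.12546133  3.089507   -0.23719602] [0.52730295 0.3731337  0.37757665]
```

```bash
python3 -m handwheel '{"deltas":[[0.1,0.02,0,0.02,0],[0.1,0,0,0.02,0],[0.1,0,0,0.02,0],[0.1,0,0,0.02,0],[0.1,0,0,0,0],[0.1,0,0,0,0]]}'
python3 - <<'E'
from h import *
F=[]
for _ in range(14): s=cam('side'); o=arm.get_obs(); F.append(o['wrist_force'])
print(o['tool_pos'],np.mean(F,0),o['clock'])
E
```

```text
clock: 24.8
tool_pos: [542.7, -133.2, 151.7]
eef_rot: [180.0, 0.0, 90.0]
wrist_force: [-0.0, -2.7, 0.1]
grip_width: 17.3
gripper_force: 30.8
[ 542.69103211 -132.90897998  151.65325448] [ 0.06500112 -2.08071333  0.46931315] 25.5
```

```bash
python3 -m handwheel '{"deltas":[[0.1,0,0,-0.02,0],[0.1,-0.01,0,0,0],[0.1,0,0,0,0],[0.1,0,0,0,0],[0.1,0,0,0,0]]}'
python3 - <<'E'
from h import *
F=[]
for _ in range(14): s=cam('side'); o=arm.get_obs(); F.append(o['wrist_force'])
print(o['tool_pos'],np.mean(F,0),o['moment'],o['clock'])
E
```

```text
clock: 26.0
tool_pos: [542.7, -132.9, 152.6]
eef_rot: [180.0, -0.0, 90.0]
wrist_force: [1.4, 0.8, 0.2]
grip_width: 17.0
gripper_force: 30.7
[ 542.55569425 -133.21939174  152.61334082] [1.37584202 2.10996286 0.11087702] [ 0.50952269 -0.17874579  0.02002933] 26.7
```

```bash
python3 -m handwheel '{"deltas":[[0.2,0,0,0,0],[0.25,0,0,0,0],[0.35,0,0,0,0],[0.45,0,0,0,0],[0.45,0,0,0,0],[0.45,0,0,0,0],[0.45,0,0,0,0],[0.45,0,0,0,0]]}'
python3 - <<'E'
from h import *
F=[]
for _ in range(8): s=cam('side'); o=arm.get_obs(); F.append(o['wrist_force'])
print(o['tool_pos'],np.mean(F,0),o['gripper_force'],o['clock'])
w=cam('wrist');H=cv2.cvtColor(w['frame'],cv2.COLOR_RGB2HSV).astype(int); p=proj(w,[[542.6,-133,148]])[0].astype(int); print(p)
b=blob((H[...,2]<80),p[0]-30,p[1]-30,60,60); print(cv2.boundingRect(b),circ(w,b,150))
E
```

```text
clock: 27.5
tool_pos: [542.6, -133.4, 152.6]
eef_rot: [180.0, 0.0, 90.0]
wrist_force: [0.1, 0.7, -0.3]
grip_width: 41.9
gripper_force: 0.0
[ 542.61827177 -133.38312709  152.66731183] [-0.04469675  0.14907049  0.16321633] 0.0 27.9
[278 260]
(264, 239, 31, 24) (array([ 542.8, -128.5]), np.float64(16.8))
```

```bash
python3 -m handwheel '{"deltas":[[0.45,0,0,-0.1,0],[0.45,0,0,-0.2,0],[0.45,0,0,-0.3,0],[0.45,0,0,-0.6,0],[0.45,0,0,-0.8,0],[0.45,0,0,-0.8,0],[0.45,0,0,-0.4,0],[0.45,0,0,0,0]]}'
python3 - <<'E'
from h import *
for i in range(3):
    for _ in range(3): cam('side')
    s=cam('scene');d=cam('side');w=cam('wrist')
    H=cv2.cvtColor(w['frame'],cv2.COLOR_RGB2HSV).astype(int); p=proj(w,[[542.6,-133,147]])[0].astype(int)
    b=blob((H[...,2]<80)&(H[...,1]<110),p[0]-22,p[1]-22,44,44); print('knob',p,cv2.boundingRect(b),circ(w,b,147))
    Hs=cv2.cvtColor(s['frame'],cv2.COLOR_RGB2HSV).astype(int); m=(Hs[...,0]<=16)&(Hs[...,2]<190)&(Hs[...,2]>40)&(Hs[...,1]>60)
    q=proj(s,[[542.6,-133,77],[542.6,-133,109]]); c=q.mean(0).astype(int)
    b=blob(m,c[0]-16,c[1]-16,32,32); print('roll scene pred',q.round(1).tolist(),cv2.boundingRect(b))
print(arm.get_obs()['clock'],arm.get_obs()['tool_pos'])
E
```

```text
clock: 28.75
tool_pos: [543.7, -134.0, 316.4]
eef_rot: [179.7, 0.0, 90.0]
wrist_force: [-0.8, -0.1, -0.7]
grip_width: 41.5
gripper_force: 0.0
knob [280 198] (277, 190, 8, 2) (array([ 543.1, -127.6]), np.float64(9.2))
roll scene pred [[295.4, 273.6], [295.9, 264.1]] (285, 257, 23, 22)
knob [279 197] (277, 190, 7, 1) (array([ 544. , 1127.7]), np.float64(2504.0))
roll scene pred [[295.4, 273.6], [295.9, 264.1]] (285, 256, 24, 23)
knob [279 197] (277, 190, 6, 1) (array([ 543.7, 1126.7]), np.float64(2502.2))
roll scene pred [[295.4, 273.6], [295.9, 264.1]] (285, 257, 26, 22)
29.65 [ 542.6025973  -133.37216433  312.66166276]
```

The roll's scene blob, centred at (297,268), stays put at the predicted hanging position (296,269). I'll hand in.

```bash
python3 -c "
from workcell import sign_off
print(sign_off())"
```

```text
the job is handed in; nothing more can be done
None
```

I handed the job in: the hanger with the low roll hangs in the fork of the sprung arm, sunk about 0.28 rad and still. Camera and force readings agree, but the sign-off gave no verdict.

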